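# Sweep brass conchos through a gate into the slot

### The job

Three brass and two dark steel boot conchos lie loose on the blue sorting tray. With the fingertips, sweep the three brass ones along the tray floor, one at a time, through the narrow gate between the yellow cheeks so that each drops into the slot behind it; slide them only, never pick a concho up. The two steel conchos stay lying flat on the tray, and the tack tin, glue jar, hammer, brush and shoe lasts stay where they are.

Things in the scene. Friction and masses are not known exactly. Their poses are not given: they have to be found in the camera images.
- tray: fixed blue sorting tray, 300 mm (its x) by 306 mm (its y, -110..196 mm) overall. Origin on the table surface under the middle of the sweeping floor, z up. The white floor lies 65 mm above the table and spans x -140..140 mm, y -100..104 mm; a blue rim 12 mm high and 10 mm thick stands around it. The gate is in the +y rim at x = 0.
- gate (a point): middle of the gate at floor height (tray x 0, y 100 mm, 65 mm above the table): an opening 42 mm wide (tray x -21..21 mm) between two yellow cheeks, each 30 mm wide, 12 mm thick and 24 mm high above the floor, whose inner faces are at tray y = 100 mm. The way through is along the tray's +y. The floor ends just inside it, at y = 104 mm, where the slot begins.
- slot (a point): centre of the slot's bottom (tray x 0, y 145 mm, 6 mm above the table): an open-topped pit with a flat black bottom 59 mm below the tray floor, tray x -35..35 mm, open above from the floor's end at y = 104 mm to y = 186 mm (the floor's edge overhangs it by 20 mm). A concho tips over and falls in by itself once its centre has passed y = 104 mm.
- brass_a: solid brass-coloured round boot concho (ornamental disc), lying flat on the tray floor: 30 mm diameter, 8 mm thick plus a 2 mm raised button and bead ring on top, about 45 g. Origin at the centre of its underside, z up. 
- brass_b: solid brass-coloured round boot concho (ornamental disc), lying flat on the tray floor: 30 mm diameter, 8 mm thick plus a 2 mm raised button and bead ring on top, about 45 g. Origin at the centre of its underside, z up. 
- brass_c: solid brass-coloured round boot concho (ornamental disc), lying flat on the tray floor: 30 mm diameter, 8 mm thick plus a 2 mm raised button and bead ring on top, about 45 g. Origin at the centre of its underside, z up. 
- steel_a: dark steel-coloured concho of the same shape (30 mm diameter, 8 mm thick plus a 2 mm button on top), lying flat on the tray floor; it stays on the tray. Origin at the centre of its underside.
- steel_b: dark steel-coloured concho of the same shape (30 mm diameter, 8 mm thick plus a 2 mm button on top), lying flat on the tray floor; it stays on the tray. Origin at the centre of its underside.
- tack_tin: small round tin with a red label, 36 mm diameter, 40 mm tall, standing loose on the tray floor in the corner at tray +x, -y. Origin at the centre of its underside. Leave it.
- glue_jar: glue jar with red cap, 60 mm diameter, 75 mm tall, on the table beside the tray's -x side. Origin at the centre of its underside. Leave it.
- hammer: hammer, 260 mm long, lying on the table along the tray's +x side. Leave it.
- last_a: pale wooden shoe last, 245 mm long, 105 mm tall, on the table to the robot's left. Origin under its middle. Leave it.
- last_b: brown wooden shoe last, 245 mm long, 105 mm tall, on the table to the robot's right. Origin under its middle. Leave it.
- brush: hand brush lying on the table to the robot's far right. Leave it.

How it is judged:
On the way, in this order (a step that is already met when the one before it is completed fails the run):
1. a first brass concho is in the slot (((z of brass_a in the frame of tray between 0 and 0.053 m and y of brass_a in the frame of tray between 0.08 and 0.19 m and x of brass_a in the frame of tray between -0.04 and 0.04 m) or (z of brass_b in the frame of tray between 0 and 0.053 m and y of brass_b in the frame of tray between 0.08 and 0.19 m and x of brass_b in the frame of tray between -0.04 and 0.04 m) or (z of brass_c in the frame of tray between 0 and 0.053 m and y of brass_c in the frame of tray between 0.08 and 0.19 m and x of brass_c in the frame of tray between -0.04 and 0.04 m))), for 0.2 s.
2. a second brass concho is in the slot, after the first ((((z of brass_a in the frame of tray between 0 and 0.053 m and y of brass_a in the frame of tray between 0.08 and 0.19 m and x of brass_a in the frame of tray between -0.04 and 0.04 m) and (z of brass_b in the frame of tray between 0 and 0.053 m and y of brass_b in the frame of tray between 0.08 and 0.19 m and x of brass_b in the frame of tray between -0.04 and 0.04 m)) or ((z of brass_a in the frame of tray between 0 and 0.053 m and y of brass_a in the frame of tray between 0.08 and 0.19 m and x of brass_a in the frame of tray between -0.04 and 0.04 m) and (z of brass_c in the frame of tray between 0 and 0.053 m and y of brass_c in the frame of tray between 0.08 and 0.19 m and x of brass_c in the frame of tray between -0.04 and 0.04 m)) or ((z of brass_b in the frame of tray between 0 and 0.053 m and y of brass_b in the frame of tray between 0.08 and 0.19 m and x of brass_b in the frame of tray between -0.04 and 0.04 m) and (z of brass_c in the frame of tray between 0 and 0.053 m and y of brass_c in the frame of tray between 0.08 and 0.19 m and x of brass_c in the frame of tray between -0.04 and 0.04 m)))), for 0.2 s.
3. the third brass concho is in the slot, after the second (z of brass_a in the frame of tray between 0 and 0.053 m and y of brass_a in the frame of tray between 0.08 and 0.19 m and x of brass_a in the frame of tray between -0.04 and 0.04 m and z of brass_b in the frame of tray between 0 and 0.053 m and y of brass_b in the frame of tray between 0.08 and 0.19 m and x of brass_b in the frame of tray between -0.04 and 0.04 m and z of brass_c in the frame of tray between 0 and 0.053 m and y of brass_c in the frame of tray between 0.08 and 0.19 m and x of brass_c in the frame of tray between -0.04 and 0.04 m), for 0.2 s.
At the end, for the whole second after the job is handed in: All three brass conchos lie at rest down in the slot behind the gate (origin inside the pit and more than 12 mm below the tray floor); both steel conchos lie flat and at rest on the tray floor inside the rim (all of step 3 and linear speed of each of brass_a, brass_b, brass_c, steel_a, steel_b below 0.02 m/s and z of steel_a in the frame of tray between 0.06 and 0.07 m and y of steel_a in the frame of tray between -0.1 and 0.1 m and x of steel_a in the frame of tray between -0.14 and 0.14 m and angle between each of steel_a, steel_b's own z axis and vertical below 0.15 rad and z of steel_b in the frame of tray between 0.06 and 0.07 m and y of steel_b in the frame of tray between -0.1 and 0.1 m and x of steel_b in the frame of tray between -0.14 and 0.14 m); the robot touches nothing.
It fails at once if a concho is picked up (its underside centre more than 12 mm above the tray floor) (z of any of brass_a, brass_b, brass_c, steel_a, steel_b in the frame of tray above 0.077 m).
It fails at once if a steel concho drops into the slot or off the tray (z of any of steel_a, steel_b in the frame of tray below 0.055 m).
It fails at once if the tack tin, glue jar, hammer, brush or a last is shoved (over 20 mm) or knocked over (distance of any of tack_tin, glue_jar, hammer, brush, last_a, last_b from where it was at the start of the episode above 0.02 m or angle between any of tack_tin, glue_jar's own z axis and vertical above 0.4 rad).
It also fails if it takes over 72 s, if anything falls off the work surface, if the arm or the gripper's body presses on something with over 40 N, if the wrist force passes 120 N, or if a joint passes its speed limit or range.

### The arm

A 6-joint arm with a two-finger parallel gripper is mounted at the origin on the work surface. World frame = base frame: x ahead of the robot, y to its left, z up, the work surface at z = 0. Lengths are in m, angles in rad, forces in N, time in s.
With the tool pointing down it reaches from about 0.425 to 0.95 m from the base axis. Payload 3.5 kg.
Tool frame: the origin (TCP) lies midway between the tips of the shut fingers; the grasp point (between the pads) lies 19 mm behind it; z points along the fingers, y is the direction in which the jaws open and shut (so a half turn about z gives the same grasp; the last joint's range is limited). The gripper opens to 85 mm and grips with 20 to 120 N. Pads are 22 mm wide; open, the fingers measure 114 mm over their backs; the gripper's body (76 mm by 85 mm) begins 54 mm behind the grasp point. The pads swing forward as they close: fully open they stand 13 mm farther back than shut.
Start: joints at [-1.255, 0.286, 1.577, -0, 1.279, -0.15], TCP at [0.303, -0.603, 0.231] pointing down, gripper open.
Joint ranges: [-2.77, 2.77], [-0.9, 2.22], [0.21, 2.48], [-1.53, 4.67], [0.24, 2.81], [-2.84, 2.84]. Speed limits (rad/s): [2.79, 2.79, 3.14, 3.14, 3.14, 3.14].

### API

Orientations are given as a unit quaternion [x, y, z, w].
In Python, from plant import * gives the robot as it stands.
- The arm moves only by the shell command python3 -m jog 'ROWS' [FORCE]. ROWS is a JSON object of lists of equal length, an entry for each row: "travel": the shift along the world's x, y, z in mm, a list of three; "dr": the turn, a rotation vector about the world's x, y, z in degrees, a list of three; "jaw": the closure in counts, from 0 (fully open) to 255 (shut). In form: {"travel": [[x, y, z], ...], "dr": [[wx, wy, wz], ...], "jaw": [jaw, ...]}. A call has 1 to 5 rows; each row shifts and turns the commanded pose from where the row before left it; what a row does not reach is not made up. A row lasts 1/12 s, in which the tool goes at most 41.7 mm and 7.16 degrees, less where a joint would pass 70% of its speed; a pose out of reach is approached as far as the arm can. A call is refused whole if a number of a shift passes 41.7 or a number of a turn 7.16, either way. A call with a gripper value outside its range is refused whole. The fingers move at their own pace and stop on an object; FORCE is the grip in N (left out, the last holds). Time passes only in rows, so rows that do not move let the fingers close. It gives the time, the measured TCP pose, the force and the opening at its end, in the units of the state.
- get_state(): the state, without advancing time (a new reading comes with each control period).
- read_camera(name): name is "side" or "top"; returns the picture (420x560x3 uint8, red, green, blue); there is no depth.
- camera_info(name): a dict with "K" (3x3 intrinsics, pixels), "R" (3x3) and "t" (3): a world point X has camera coordinates R X + t. Camera axes: x right, y down, z forward; pixel columns grow to the right and rows downward; lengths in m; the calibration is good to about 2 mm. A picture is of the moment at which its call begins. camera_info takes no time and is no camera call.
- sign_off(): hands the job in, once; it reports no verdict.
The state is a dict: "time": time; "qpos": joint angles; "dq": joint speeds; "joint_efforts": joint torques, N m; "eef_pos": TCP position; "tcp_rot": TCP orientation; "contact_force": force on the tool from outside, world axes, zero at the start; "wrist_torque": the same for the moment, N m; "opening": opening from 0.0 (shut) to 1.0 (fully open).
Only numpy, scipy, OpenCV 4.12 (cv2) and the standard library are available. Lean on these libraries where they do the work, as an engineer would, in place of code of your own. Each camera call takes 0.05 s, during which the arm holds its last target. There are 200 camera calls.

## Working session

There is one attempt and no reset: what is moved stays moved. The work goes in short steps, Python scripts to look and compute and a shell command to move; the robot and the scene stay as the last step left them, time stands still between calls to the robot, and variables do not carry over. Pictures are saved under pics/ and viewed, about 8 in all and at most 12, crops included, and the job is handed in when it is done.

```bash
mkdir -p pics; ls; python3 - <<'E'
from plant import *
import cv2
for n in("top","side"):
    im=read_camera(n); cv2.imwrite(f"pics/{n}0.png",im[:,:,::-1]); print(n,camera_info(n))
print(get_state())
E
```

```text
pics
top {'K': array([[436.29406873,   0.        , 274.43641865],
       [  0.        , 436.29406873, 216.38285342],
       [  0.        ,   0.        ,   1.        ]]), 'R': array([[ 4.88703933e-04, -9.99899873e-01,  1.41422912e-02],
       [-9.98384684e-01, -1.29134021e-03, -5.68010076e-02],
       [ 5.68135828e-02, -1.40916881e-02, -9.98285351e-01]]), 't': array([-0.0146426 ,  0.56574489,  1.54439348])}
side {'K': array([[512.51242308,   0.        , 279.82782742],
       [  0.        , 512.51242308, 209.93881754],
       [  0.        ,   0.        ,   1.        ]]), 'R': array([[-0.99949429, -0.02699934, -0.01679861],
       [-0.0085462 ,  0.73692317, -0.67592248],
       [ 0.03062874, -0.6754371 , -0.73678125]]), 't': array([0.55809852, 0.0784712 , 1.53843167])}
{'time': 0.1, 'qpos': array([-1.25498661e+00,  2.87108275e-01,  1.57804999e+00, -1.54518767e-05,
        1.27861598e+00, -1.50016932e-01]), 'dq': array([ 0.00036271, -0.00095068, -0.00336563, -0.00328689, -0.00047371,
        0.00149962]), 'joint_efforts': array([ 5.02875719e-04, -4.07298195e+01, -2.93699938e+01, -1.46366542e-04,
        3.41340303e-03,  9.90403237e-06]), 'eef_pos': array([ 0.30300652, -0.60248991,  0.23005421]), 'tcp_rot': array([ 9.72996997e-01,  2.30815196e-01, -9.76900986e-05, -1.08643666e-03]), 'contact_force': array([-0.05232527,  0.33583647,  0.08308445]), 'wrist_torque': array([-0.06571157, -0.01411482, -0.00569996]), 'opening': 1.0007689041721062}
```

View pics/top0.png

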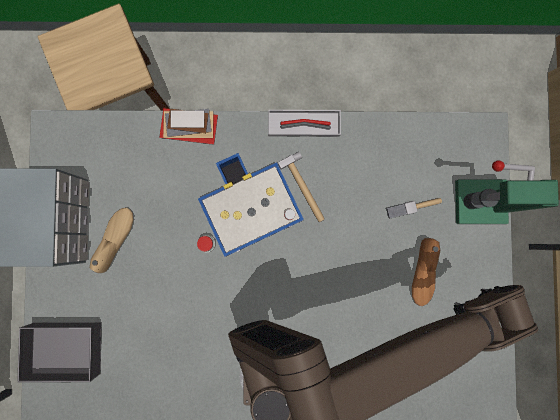

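```bash
python3 - <<'E'
import cv2
a=cv2.imread("pics/top0.png")[145:265,185:335]
cv2.imwrite("pics/crop0.png",cv2.resize(a,None,fx=5,fy=5,interpolation=cv2.INTER_CUBIC))
a=cv2.imread("pics/side0.png"); cv2.imwrite("pics/side0b.png",a)
E
```

```text
(no output)
```

View pics/crop0.png

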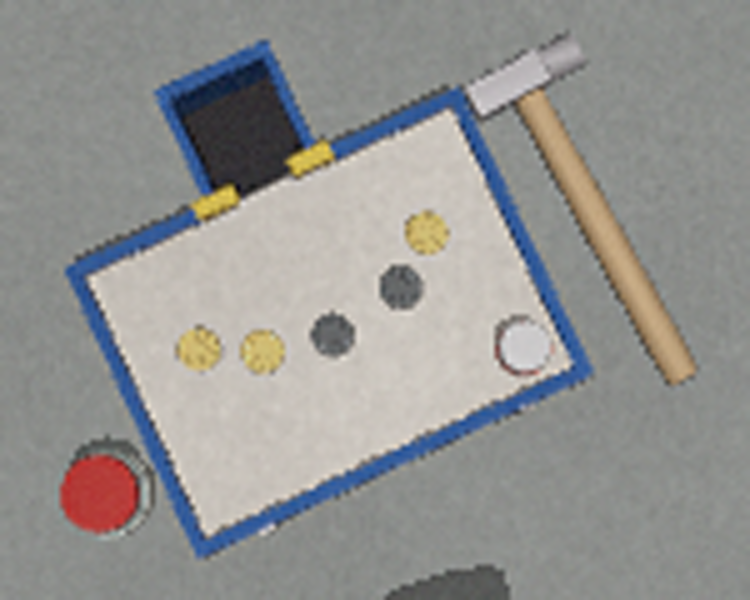

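View pics/side0.png

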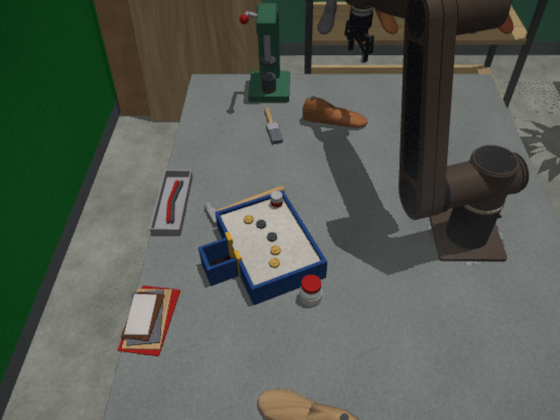

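The top crop shows the tray turned about 25°, with three brass and two dark conchos. In crop pixels, brass are at (199,349), (262,352) and (427,232), steel at (332,335) and (401,287). Next I fit the tray pose.

```bash
cat > h.py <<'E'
from plant import *
import numpy as np
from scipy.optimize import least_squares
def ray(px,z,n="top"):
    c=camera_info(n);d=c["R"].T@np.linalg.inv(c["K"])@[px[0],px[1],1];o=-c["R"].T@c["t"]
    return (o+d*(z-o[2])/d[2])[:2]
crop=lambda u,v,z,x0=185,y0=145,s=5:ray(((u+.5)/s-.5+x0,(v+.5)/s-.5+y0),z)
E
python3 - <<'E'
from h import *
obs=[((-.150,-.110),(203,556),.077),((.150,-.110),(592,372),.077),((-.140,.100),(90,277),.065),((.14,.1),(453,107),.065),
 ((-.021,.1),(240,204),.089),((.021,.1),(292,176),.089)]
W=[crop(*p,z) for _,p,z in obs];T=np.array([t for t,_,_ in obs])
M=lambda a:np.array([[np.cos(a),-np.sin(a)],[np.sin(a),np.cos(a)]])
f=lambda p:(T@M(p[2]).T+p[:2]-W).ravel()
r=least_squares(f,[.6,.1,-1]);print(r.x,np.degrees(r.x[2]));print((f(r.x)*1e3).reshape(-1,2).round(1))
p=r.x; np.save("tray.npy",p)
for n,q in dict(brassL=(199,349),brassM=(262,352),brassR=(427,232),steel1=(332,335),steel2=(401,287)).items():
    w=crop(*q,.074); print(n,w.round(4),((w-p[:2])@M(p[2])*1e3).round(1))
E
```

```text
[ 0.58850403  0.06832406 -1.1271045 ] -64.57833120041671
[[-2.5  1.8]
 [ 0.1 -2.8]
 [-0.8  2.2]
 [-0.1  0.8]
 [ 2.3  0.2]
 [ 1.  -2.3]]
brassL [0.5691 0.1588] [-90.1  21.3]
brassM [0.5671 0.1155] [-51.8   0.9]
brassR [0.6503 0.0021] [86.4 27.4]
steel1 [0.5789 0.0674] [-3.3 -9.1]
steel2 [0.6121 0.0199] [53.8  0.6]
```

```bash
cat >> h.py <<'E'
p=np.load("tray.npy");A=np.degrees(p[2])
Mt=np.array([[np.cos(p[2]),-np.sin(p[2])],[np.sin(p[2]),np.cos(p[2])]])
def status():
    s=get_state();q=s["tcp_rot"];t=(s["eef_pos"][:2]-p[:2])@Mt*1e3
    from scipy.spatial.transform import Rotation as Ro
    R=Ro.from_quat(q).as_matrix();yaw=np.degrees(np.arctan2(R[1,0],R[0,0]))
    print("t",round(s["time"],2),"tray",t.round(1),"z",round(s["eef_pos"][2]*1e3,1),"head",round(yaw-A,1),"tilt",np.degrees([R[0,2],R[1,2]]).round(2),"F",s["contact_force"].round(1),"op",round(s["opening"],3),"q6",s["qpos"][5].round(2))
    return s,yaw
def to(x,y,z,head):
    s,yaw=status();w=np.r_[p[:2]+Mt@[x/1e3,y/1e3],z/1e3]
    print("move",((w-s["eef_pos"])*1e3).round(1),"yaw",round((head+A-yaw+90)%180-90,1))
def push(a,b,back=24.3,gap=10):
    a,b=np.array(a),np.array(b);d=(b-a)/np.linalg.norm(b-a);h=np.degrees(np.arctan2(d[1],d[0]))
    print("start",(a-d*(back+gap)).round(1),"end",(b-d*back).round(1),"head",h.round(1),"world step per 10mm",(Mt@d*10).round(2),"len",(np.linalg.norm(b-a)+gap).round(1))
    return a-d*(back+gap),b-d*back,h
E
python3 - <<'E'
from h import *
s,e,h=push((-51.8,.9),(0,62)); to(*s,120,h)
push((-90,21.3),(0,62));push((86.4,27.4),(0,65));push((0,62),(0,108))
E
```

```text
start [-74.  -25.3] end [-15.7  43.5] head 49.7 world step per 10mm [ 9.67 -2.57] len 90.1
t 0.1 tray [ 483.3 -545.8] z 230.1 head 91.3 tilt [-0.04  0.12] F [-0.1  0.3  0.1] op 1.001 q6 -0.15
move [ 230.9  726.8 -110.1] yaw -41.6
start [-121.3    7.2] end [-22.1  52. ] head 24.3 world step per 10mm [ 7.63 -6.46] len 108.8
start [117.9  13.7] end [22.3 55.3] head 156.5 world step per 10mm [-0.33  9.99] len 104.2
start [ 0.  27.7] end [ 0.  83.7] head 90.0 world step per 10mm [9.03 4.29] len 56.0
```

```bash
R='{"travel":[[11.5,36.3,-2],[11.5,36.3,-2],[11.5,36.3,-2],[11.5,36.3,-2],[11.5,36.3,-2]],"dr":[[0,0,-2.08],[0,0,-2.08],[0,0,-2.08],[0,0,-2.08],[0,0,-2.08]],"jaw":[213,213,213,213,213]}' ; unset R
python3 -m jog '{"travel":[[11.5,36.3,-2],[11.5,36.3,-2],[11.5,36.3,-2],[11.5,36.3,-2],[11.5,36.3,-2]],"dr":[[0,0,-2.08],[0,0,-2.08],[0,0,-2.08],[0,0,-2.08],[0,0,-2.08]],"jaw":[213,213,213,213,213]}' 30
python3 -m jog '{"travel":[[11.5,36.3,-2],[11.5,36.3,-2],[11.5,36.3,-2],[11.5,36.3,-2],[11.5,36.3,-2]],"dr":[[0,0,-2.08],[0,0,-2.08],[0,0,-2.08],[0,0,-2.08],[0,0,-2.08]],"jaw":[213,213,213,213,213]}'
python3 -c "from h import *;to(-74,-25.3,120,49.7)"
```

```text
time: 0.52
eef_pos: [0.3607, -0.4195, 0.2204]
tcp_rot: [0.99, 0.14, -0.0, -0.001]
contact_force: [0.2, -0.1, 1.2]
opening: 0.3
time: 0.93
eef_pos: [0.4181, -0.2381, 0.2108]
tcp_rot: [0.999, 0.05, -0.0, -0.0]
contact_force: [1.0, 0.4, -0.2]
opening: 0.166
t 0.93 tray [ 203.6 -285.5] z 210.8 head 70.3 tilt [-0.02  0.02] F [ 1.   0.4 -0.2] op 0.166 q6 0.74
move [115.8 362.4 -90.8] yaw -20.6
```

```bash
python3 -m jog '{"travel":[[11.5,36.3,-4],[11.5,36.3,-4],[11.5,36.3,-4],[11.5,36.3,-4],[11.5,36.3,-4]],"dr":[[0,0,-2.06],[0,0,-2.06],[0,0,-2.06],[0,0,-2.06],[0,0,-2.06]],"jaw":[213,213,213,213,213]}'
python3 -m jog '{"travel":[[11.5,36.2,-14],[11.5,36.2,-14],[11.5,36.2,-14],[11.5,36.2,-14],[11.5,36.2,-14]],"dr":[[0,0,-2.06],[0,0,-2.06],[0,0,-2.06],[0,0,-2.06],[0,0,-2.06]],"jaw":[213,213,213,213,213]}'
python3 - <<'E'
from h import *
import cv2
to(-74,-25.3,90,49.7)
for n in("top","side"): cv2.imwrite(f"pics/{n}1.png",read_camera(n)[:,:,::-1])
a=cv2.resize(cv2.imread("pics/top1.png")[145:265,185:335],(500,400),interpolation=2)
b=cv2.resize(cv2.imread("pics/side1.png")[180:310,190:340],(300,260),interpolation=2)
c=np.zeros((400,800,3),np.uint8);c[:,:500]=a;c[:260,500:]=b;cv2.imwrite("pics/c1.png",c)
E
```

```text
time: 1.35
eef_pos: [0.4755, -0.0566, 0.1909]
tcp_rot: [0.999, -0.039, -0.0, -0.0]
contact_force: [0.5, -0.3, 1.2]
opening: 0.166
time: 1.77
eef_pos: [0.533, 0.1244, 0.1203]
tcp_rot: [0.992, -0.129, -0.0, 0.0]
contact_force: [1.2, -0.8, 0.2]
opening: 0.166
t 1.77 tray [-74.5 -26. ] z 120.3 head 49.8 tilt [-0.03 -0.01] F [ 1.2 -0.8  0.2] op 0.166 q6 1.87
move [  0.9  -0.1 -30.3] yaw -0.1
```

View pics/c1.png

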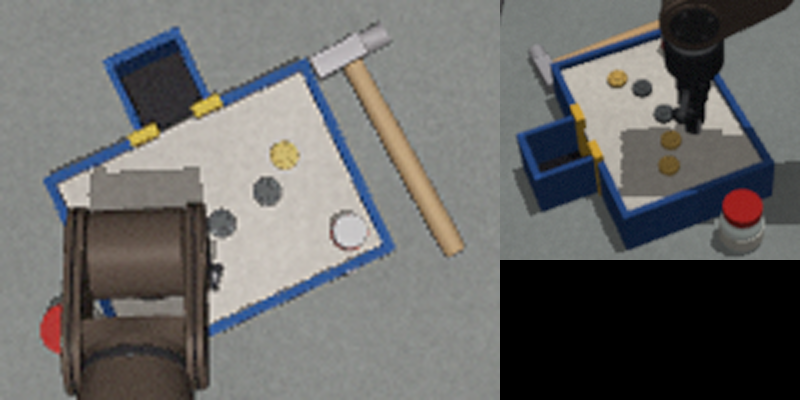

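The side view shows all conchos at their places, with the fingertips high behind the middle brass. I'll cross-check the positions with the side camera (brass at about (275.5,249.5) and (274.5,262.5) in full-image pixels).

```bash
python3 - <<'E'
from h import *
for q in((275.5,249.5),(274.5,262.5),(248.5,219),(272,236.7),(261.3,224)):
    print(((ray(q,.074,"side")-p[:2])@Mt*1e3).round(1))
E
python3 -m jog '{"travel":[[0.9,-0.1,-12],[0,0,-12],[0,0,-12],[0,0,-9],[0,0,-5]],"dr":[[0,0,0],[0,0,0],[0,0,0],[0,0,0],[0,0,0]],"jaw":[213,213,213,213,213]}'
python3 -m jog '{"travel":[[0,0,-3.3],[0,0,0]],"dr":[[0,0,0],[0,0,0]],"jaw":[213,213]}'
python3 - <<'E'
from h import *
import cv2
to(-74,-25.3,67,49.7)
b=read_camera("side")[195:280,220:340,::-1]
cv2.imwrite("pics/c2.png",cv2.resize(b,None,fx=6,fy=6,interpolation=2))
E
```

```text
[-53.6   0.5]
[-93.5  20.9]
[83.1 27.2]
[-7.2 -8.8]
[49.5  0.5]
time: 2.28
eef_pos: [0.5328, 0.1211, 0.0693]
tcp_rot: [0.992, -0.129, -0.001, 0.0]
contact_force: [0.1, -0.4, -0.4]
opening: 0.159
time: 2.45
eef_pos: [0.5336, 0.1217, 0.0672]
tcp_rot: [0.992, -0.129, -0.001, 0.0]
contact_force: [-0.3, -0.3, -0.5]
opening: 0.164
t 2.45 tray [-71.7 -26.7] z 67.2 head 49.8 tilt [-0.08 -0.01] F [-0.3 -0.3 -0.5] op 0.164 q6 1.87
move [ 0.3  2.6 -0.2] yaw -0.1
```

View pics/c2.png

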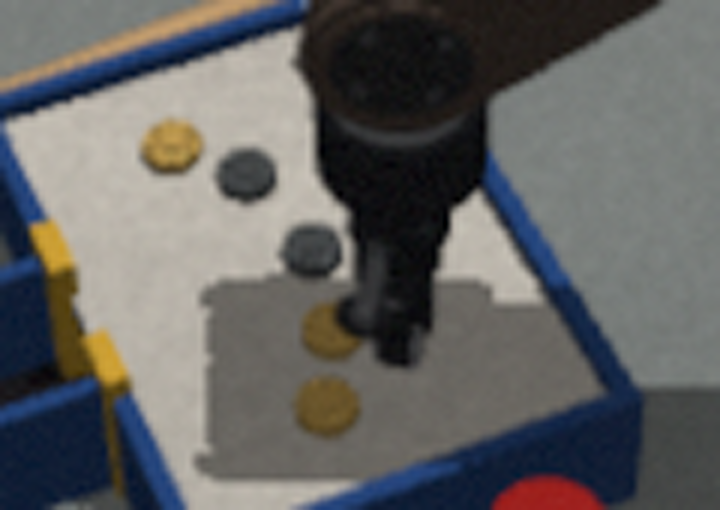

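```bash
python3 - <<'E'
from h import *
for q,z in(((62,276),.089),((97,335),.089),((640,395),.077),((0,105),.077)):
    print(((ray((220+q[0]/6,195+q[1]/6),z,"side")-p[:2])@Mt*1e3).round(1))
E
python3 -m jog '{"travel":[[0,2.5,0],[0,0,0]],"dr":[[0,0,0],[0,0,0]],"jaw":[213,213]}'
python3 -c "from h import *;to(-74,-25.3,67,49.7)"
```

```text
[ 15.4 107.2]
[-23.9 104.6]
[-149.3 -109.2]
[139.8  95.3]
time: 2.67
eef_pos: [0.5347, 0.1251, 0.0688]
tcp_rot: [0.992, -0.128, 0.001, -0.0]
contact_force: [0.0, -0.1, 0.1]
opening: 0.165
t 2.67 tray [-74.3 -24.2] z 68.8 head 49.9 tilt [0.09 0.01] F [ 0.  -0.1  0.1] op 0.165 q6 1.87
move [-0.8 -0.8 -1.8] yaw -0.2
```

```bash
python3 - <<'E'
from h import *
q=p.copy();q[:2]+=Mt@[-.0017,0];np.save("tray.npy",q)
E
python3 -c "from h import *;to(-73,-24.1,67,49.7);to(-15.7,43.5,67,49.7)"
```

```text
t 2.67 tray [-72.6 -24.2] z 68.8 head 49.9 tilt [0.09 0.01] F [ 0.  -0.1  0.1] op 0.165 q6 1.87
move [-0.   0.4 -1.8] yaw -0.2
t 2.67 tray [-72.6 -24.2] z 68.8 head 49.9 tilt [0.09 0.01] F [ 0.  -0.1  0.1] op 0.165 q6 1.87
move [ 85.6 -22.4  -1.8] yaw -0.2
```

```bash
python3 -m jog '{"travel":[[5,-1.2,-1.2],[8.6,-2.3,0],[8.6,-2.3,0],[8.6,-2.3,0],[8.6,-2.3,0]],"dr":[[0,0,0],[0,0,0],[0,0,0],[0,0,0],[0,0,0]],"jaw":[213,213,213,213,213]}'
python3 -m jog '{"travel":[[8.6,-2.3,0],[8.6,-2.3,0],[8.6,-2.3,0],[8.6,-2.3,0],[8.6,-2.3,0]],"dr":[[0,0,0],[0,0,0],[0,0,0],[0,0,0],[0,0,0]],"jaw":[213,213,213,213,213]}'
python3 -m jog '{"travel":[[3,-0.7,0],[0,0,0]],"dr":[[0,0,0],[0,0,0]],"jaw":[213,213]}'
python3 - <<'E'
from h import *
import cv2
to(-15.7,43.5,67,49.7)
b=read_camera("side")[195:280,220:340,::-1]
cv2.imwrite("pics/c3.png",cv2.resize(b,None,fx=6,fy=6,interpolation=2))
E
```

```text
time: 3.08
eef_pos: [0.5748, 0.1141, 0.067]
tcp_rot: [0.992, -0.128, 0.0, -0.0]
contact_force: [-0.6, -0.2, -0.1]
opening: 0.164
time: 3.5
eef_pos: [0.6173, 0.1027, 0.0668]
tcp_rot: [0.992, -0.128, -0.0, 0.0]
contact_force: [-0.9, 0.4, 0.8]
opening: 0.164
time: 3.67
eef_pos: [0.6206, 0.1018, 0.0669]
tcp_rot: [0.992, -0.128, 0.0, -0.0]
contact_force: [0.2, 0.6, -0.4]
opening: 0.168
t 3.67 tray [-14.8  43.3] z 66.9 head 49.8 tilt [ 0.06 -0.  ] F [ 0.2  0.6 -0.4] op 0.168 q6 1.83
move [-0.2  0.9  0.1] yaw -0.1
```

View pics/c3.png

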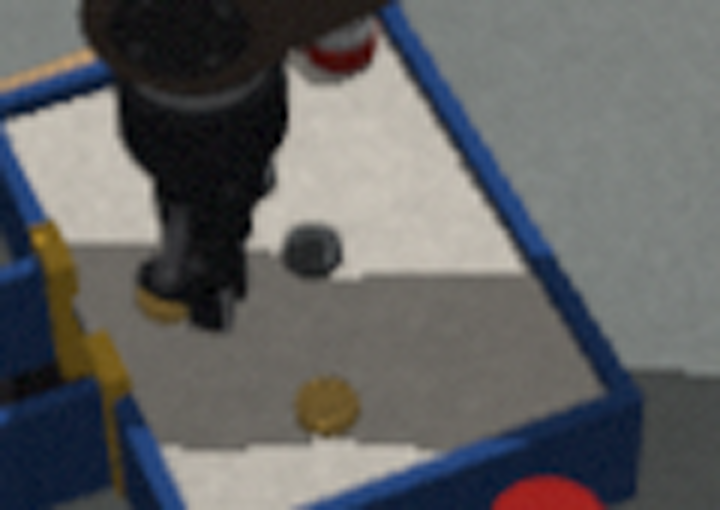

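```bash
cat >> h.py <<'E'
import cv2
def brass(n="side"):
    im=read_camera(n);cv2.imwrite(f"pics/last_{n}.png",im[:,:,::-1]);hsv=cv2.cvtColor(im,cv2.COLOR_RGB2HSV)
    m=cv2.inRange(hsv,(15,110,60),(32,255,255));k,_,st,c=cv2.connectedComponentsWithStats(m)
    for i in range(1,k):
        if st[i,4]>12:
            t=(ray(c[i],.074,n)-p[:2])@Mt*1e3
            if abs(t[0])<160 and -120<t[1]<200: print(n,"px",c[i].round(1),"area",st[i,4],"tray",t.round(1))
E
python3 -m jog '{"travel":[[-6,1.6,0],[-6,1.6,0],[0,0,12],[0,0,16],[3,0,5]],"dr":[[0,0,0],[0,0,0],[0,0,0],[0,0,6.7],[0,0,6.7]],"jaw":[213,213,213,213,213]}'
python3 -m jog '{"travel":[[3,0,0],[0,0,0],[0,0,0],[0,0,0],[0,0,0]],"dr":[[0,0,6.7],[0,0,6.7],[0,0,6.7],[0,0,6.7],[0,0,0]],"jaw":[213,213,213,213,213]}'
python3 -c "
from h import *
to(0,27.7,67,90);brass();brass('top')"
```

```text
time: 4.13
eef_pos: [0.6109, 0.1059, 0.1029]
tcp_rot: [1.0, -0.008, 0.002, -0.0]
contact_force: [1.4, 0.5, 0.3]
opening: 0.168
time: 4.55
eef_pos: [0.6134, 0.1057, 0.101]
tcp_rot: [0.975, 0.222, 0.001, 0.0]
contact_force: [0.4, 0.2, -0.0]
opening: 0.166
t 4.55 tray [-21.4  38.5] z 101.0 head 90.2 tilt [0.06 0.  ] F [ 0.4  0.2 -0. ] op 0.166 q6 1.13
move [ -0.6 -23.9 -34. ] yaw -0.2
side px [246.  219.5] area 27 tray [86.  34.6]
side px [232.2 248. ] area 177 tray [  3.2 108.2]
side px [247.6 243.7] area 68 tray [-0.3 63.3]
side px [274.1 262.3] area 76 tray [-90.6  21.5]
top px [246.5 176.4] area 39 tray [ 36.2 107.9]
top px [269.7 190.9] area 44 tray [87.2 28.1]
```

```bash
python3 -m jog '{"travel":[[0,-12,0],[-0.6,-12,0],[0,0,-10],[0,0,-12],[0,0,-10]],"dr":[[0,0,0],[0,0,0],[0,0,0],[0,0,0],[0,0,0]],"jaw":[213,213,213,213,213]}'
python3 -m jog '{"travel":[[0,0,-2],[0,0,0]],"dr":[[0,0,0],[0,0,0]],"jaw":[213,213]}'
python3 -c "
from h import *
to(-.3,85,67,90);brass()"
```

```text
time: 5.07
eef_pos: [0.6123, 0.0809, 0.0661]
tcp_rot: [0.976, 0.22, -0.001, -0.0]
contact_force: [-1.6, 0.5, -0.3]
opening: 0.164
time: 5.23
eef_pos: [0.6126, 0.0811, 0.0654]
tcp_rot: [0.975, 0.221, -0.001, 0.0]
contact_force: [-2.3, -1.1, 4.8]
opening: 0.165
t 5.23 tray [ 0.5 27.2] z 65.4 head 90.1 tilt [-0.12 -0.05] F [-2.3 -1.1  4.8] op 0.165 q6 1.09
move [51.8 25.5  1.6] yaw -0.1
side px [246.4 219.6] area 32 tray [85.2 33.5]
side px [232.2 247.9] area 182 tray [  3.8 108. ]
side px [247.6 243.7] area 68 tray [-0.3 63.3]
side px [274.1 262.3] area 79 tray [-90.5  21.6]
```

```bash
python3 -m jog '{"travel":[[0,0,2.2],[6.5,3.1,0],[6.5,3.1,0],[6.5,3.1,0],[6.5,3.1,0]],"dr":[[0,0,0],[0,0,0],[0,0,0],[0,0,0],[0,0,0]],"jaw":[213,213,213,213,213]}'
python3 -m jog '{"travel":[[6.5,3.1,0],[6.5,3.1,0],[6.5,3.2,0],[0,0,0]],"dr":[[0,0,0],[0,0,0],[0,0,0],[0,0,0]],"jaw":[213,213,213,213]}'
python3 -c "
from h import *
to(-.3,85,67,90);brass()"
```

```text
time: 5.7
eef_pos: [0.6394, 0.0944, 0.0674]
tcp_rot: [0.975, 0.221, -0.0, -0.0]
contact_force: [0.3, -0.9, -0.1]
opening: 0.161
time: 6.03
eef_pos: [0.6599, 0.1038, 0.0683]
tcp_rot: [0.975, 0.221, 0.001, 0.0]
contact_force: [0.3, -0.1, 0.6]
opening: 0.166
t 6.03 tray [ 0.3 79.7] z 68.3 head 90.1 tilt [0.09 0.01] F [ 0.3 -0.1  0.6] op 0.166 q6 1.13
move [ 4.5  2.8 -1.3] yaw -0.1
side px [232.4 247.8] area 204 tray [  3.7 107.3]
side px [274.1 262.3] area 77 tray [-90.8  21.5]
```

```bash
python3 -m jog '{"travel":[[3,1.4,-0.8],[2.2,1.1,0],[0,0,0],[0,0,0]],"dr":[[0,0,0],[0,0,0],[0,0,0],[0,0,0]],"jaw":[213,213,213,213]}'
python3 -c "
from h import *
to(-.3,85,67,90);brass()
b=cv2.imread('pics/last_side.png')[195:290,190:310];cv2.imwrite('pics/c4.png',cv2.resize(b,None,fx=6,fy=6,interpolation=2))"
```

```text
time: 6.42
eef_pos: [0.6636, 0.1057, 0.0673]
tcp_rot: [0.975, 0.221, 0.0, 0.0]
contact_force: [0.1, -0.5, 0.5]
opening: 0.164
t 6.42 tray [ 0.2 83.9] z 67.3 head 90.1 tilt [ 0.01 -0.  ] F [ 0.1 -0.5  0.5] op 0.164 q6 1.13
move [ 0.8  0.9 -0.3] yaw -0.1
side px [250.8 219.8] area 17 tray [79.  22.2]
side px [232.3 248.1] area 183 tray [  2.8 108.1]
side px [274.1 262.3] area 75 tray [-90.8  21.6]
```

View pics/c4.png

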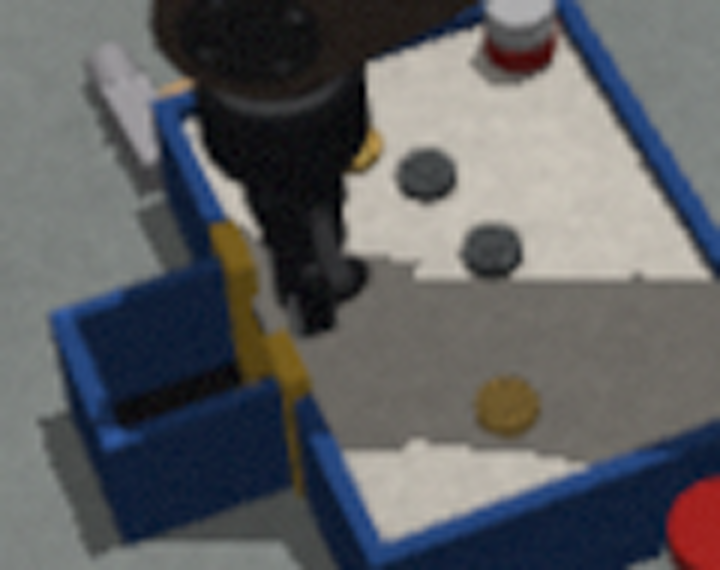

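The fingers stand right in front of the gate and no disc is visible before them. I'll nudge 2 mm further, retreat, and go towards the left brass at (-90,21).

```bash
python3 -m jog '{"travel":[[1.8,0.9,0],[0,0,0],[-8,-4,0],[-6,-3,15],[0,0,18]],"dr":[[0,0,0],[0,0,0],[0,0,0],[0,0,0],[0,0,0]],"jaw":[213,213,213,213,213]}'
python3 -m jog '{"travel":[[-20,10,3],[-25,14,0],[-25,20,0],[-20,25,0],[0,20,0]],"dr":[[0,0,-7],[0,0,-7],[0,0,-7],[0,0,-7],[0,0,-7]],"jaw":[213,213,213,213,213]}'
python3 -c "
from h import *
s,e,h=push((-90.5,21.5),(0,63),gap=4);to(*s,90,h);brass();brass('top')"
```

```text
time: 6.88
eef_pos: [0.6481, 0.099, 0.0978]
tcp_rot: [0.975, 0.22, -0.003, -0.001]
contact_force: [0.4, 0.1, 0.1]
opening: 0.165
time: 7.3
eef_pos: [0.5567, 0.1894, 0.1023]
tcp_rot: [0.996, -0.086, -0.002, 0.0]
contact_force: [0.6, -0.1, -1.1]
opening: 0.164
start [-116.2    9.7] end [-22.1  52.9] head 24.6 world step per 10mm [ 7.67 -6.42] len 103.6
t 7.3 tray [-121.3   23.3] z 102.3 head 54.7 tilt [-0.26 -0.02] F [ 0.6 -0.1 -1.1] op 0.164 q6 1.9
move [-10.1 -10.4 -12.3] yaw -30.1
side px [248.1 219. ] area 58 tray [85.2 28.2]
side px [232.4 248.8] area 183 tray [  0.6 108.7]
top px [246.6 176.2] area 39 tray [ 36.9 108.6]
top px [237.  179.8] area 25 tray [  1.7 111.1]
top px [227.7 185. ] area 41 tray [-35.  108.5]
top px [269.7 191. ] area 45 tray [87.1 27.9]
```

```bash
python3 -m jog '{"travel":[[-5,-5,0],[-5,-5,0],[0,0,0],[0,0,0],[0,0,0]],"dr":[[0,0,-7],[0,0,-7],[0,0,-7],[0,0,-7],[0,0,-2]],"jaw":[213,213,213,213,213]}'
python3 -c "
from h import *
to(-116.2,9.7,90,24.6)
print((ray((237,179.8),.014)-p[:2])@Mt*1e3)
a=cv2.imread('pics/last_top.png')[150:210,205:295];cv2.imwrite('pics/c5.png',cv2.resize(a,None,fx=8,fy=8,interpolation=2))"
```

```text
time: 7.82
eef_pos: [0.5515, 0.1774, 0.1033]
tcp_rot: [0.941, -0.339, 0.0, 0.0]
contact_force: [0.0, -0.2, 1.1]
opening: 0.168
t 7.82 tray [-112.7   13.4] z 103.3 head 24.9 tilt [ 0.01 -0.03] F [ 0.  -0.2  1.1] op 0.168 q6 2.4
move [ -4.8   1.5 -13.3] yaw -0.3
[  1.35066973 120.76388308]
```

View pics/c5.png

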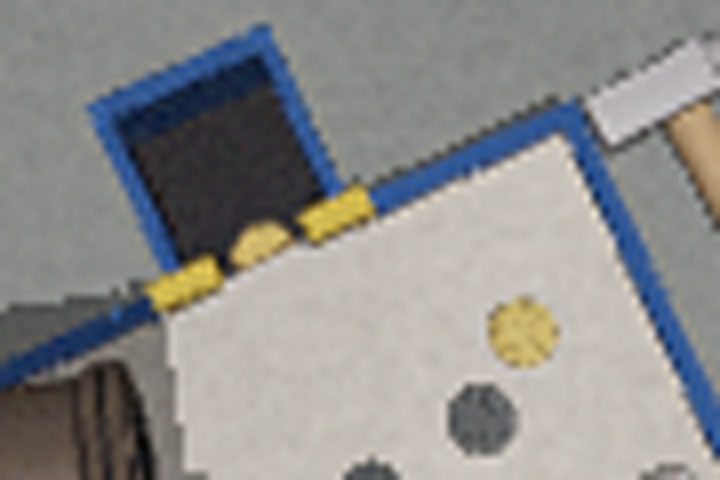

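The first brass lies in the pit, partly hidden under the floor's overhang. On to the left brass.

```bash
python3 -m jog '{"travel":[[-4.8,1.5,-9],[0,0,-12],[0,0,-10],[0,0,-4],[0,0,0]],"dr":[[0,0,0],[0,0,0],[0,0,0],[0,0,0],[0,0,0]],"jaw":[213,213,213,213,213]}'
python3 -c "
from h import *
to(-116.2,9.7,67.3,24.6);to(-22.1,52.9,67.3,24.6)"
```

```text
time: 8.23
eef_pos: [0.5455, 0.1798, 0.0664]
tcp_rot: [0.941, -0.338, -0.001, 0.001]
contact_force: [-0.1, -0.5, 0.1]
opening: 0.163
t 8.23 tray [-117.4    9. ] z 66.4 head 25.1 tilt [-0.19 -0.03] F [-0.1 -0.5  0.1] op 0.163 q6 2.4
move [ 1.1 -0.8  0.9] yaw -0.5
t 8.23 tray [-117.4    9. ] z 66.4 head 25.1 tilt [-0.19 -0.03] F [-0.1 -0.5  0.1] op 0.163 q6 2.4
move [ 80.5 -67.3   0.9] yaw -0.5
```

```bash
python3 -m jog '{"travel":[[3.5,-2.9,0.8],[6.7,-5.6,0],[6.7,-5.6,0],[6.7,-5.6,0],[6.7,-5.6,0]],"dr":[[0,0,0],[0,0,0],[0,0,0],[0,0,0],[0,0,0]],"jaw":[213,213,213,213,213]}'
python3 -m jog '{"travel":[[6.7,-5.6,0],[6.7,-5.6,0],[6.7,-5.6,0],[6.7,-5.6,0],[6.7,-5.6,0]],"dr":[[0,0,0],[0,0,0],[0,0,0],[0,0,0],[0,0,0]],"jaw":[213,213,213,213,213]}'
python3 -m jog '{"travel":[[6.7,-5.6,0],[6.7,-5.6,0],[3,-2.5,0],[0,0,0]],"dr":[[0,0,0],[0,0,0],[0,0,0],[0,0,0]],"jaw":[213,213,213,213]}'
python3 -c "
from h import *
to(-22.1,52.9,67.3,24.6);brass()"
```

```text
time: 8.65
eef_pos: [0.578, 0.154, 0.0692]
tcp_rot: [0.941, -0.338, 0.0, -0.0]
contact_force: [-0.3, -0.0, 0.5]
opening: 0.166
time: 9.07
eef_pos: [0.6111, 0.1262, 0.069]
tcp_rot: [0.941, -0.338, -0.0, -0.0]
contact_force: [0.6, 0.2, 1.7]
opening: 0.162
time: 9.4
eef_pos: [0.6278, 0.1123, 0.0691]
tcp_rot: [0.941, -0.338, 0.0, -0.0]
contact_force: [0.8, 0.3, -0.2]
opening: 0.166
t 9.4 tray [-21.2  54.3] z 69.1 head 25.0 tilt [ 0.05 -0.01] F [ 0.8  0.3 -0.2] op 0.166 q6 2.28
move [-1.7  0.2 -1.8] yaw -0.4
side px [232.4 248.9] area 186 tray [ -0.  108.7]
```

```bash
python3 -m jog '{"travel":[[-4.6,3.9,0],[-4.6,3.9,0],[-4,3,12],[0,0,14],[0,0,6]],"dr":[[0,0,0],[0,0,0],[0,0,0],[0,0,6.9],[0,0,6.9]],"jaw":[213,213,213,213,213]}'
python3 -m jog '{"travel":[[0,0,0],[0,0,0],[0,0,0],[0,0,0],[0,0,0]],"dr":[[0,0,6.9],[0,0,6.9],[0,0,6.9],[0,0,6.9],[0,0,6.9]],"jaw":[213,213,213,213,213]}'
python3 -m jog '{"travel":[[0,0,0],[0,0,0],[0,0,0]],"dr":[[0,0,6.9],[0,0,6.9],[0,0,2.9]],"jaw":[213,213,213]}'
python3 -c "
from h import *
to(0,28,90,90);brass();brass('top')"
```

```text
time: 9.87
eef_pos: [0.6137, 0.125, 0.1036]
tcp_rot: [0.976, -0.219, 0.001, -0.0]
contact_force: [0.0, -0.4, 0.6]
opening: 0.166
time: 10.28
eef_pos: [0.6131, 0.1247, 0.1022]
tcp_rot: [0.997, 0.08, 0.0, 0.0]
contact_force: [-0.7, -0.2, -0.2]
opening: 0.163
time: 10.53
eef_pos: [0.6131, 0.1247, 0.1022]
tcp_rot: [0.975, 0.223, 0.0, 0.0]
contact_force: [-0.4, -0.2, -1.0]
opening: 0.166
t 10.53 tray [-38.7  46.4] z 102.2 head 90.4 tilt [0.04 0.01] F [-0.4 -0.2 -1. ] op 0.166 q6 1.16
move [ -0.1 -42.8 -12.2] yaw -0.4
side px [232.2 248.1] area 173 tray [  3.  108.3]
side px [246.8 244.1] area 66 tray [-0.9 66. ]
top px [247.  175.8] area 33 tray [ 38.9 109.2]
top px [269.8 190.9] area 45 tray [87.4 28. ]
```

```bash
python3 -m jog '{"travel":[[1.2,-20.5,0],[1.2,-20.5,0],[0,0,-12],[0,0,-12],[0,0,-8]],"dr":[[0,0,-0.4],[0,0,0],[0,0,0],[0,0,0],[0,0,0]],"jaw":[213,213,213,213,213]}'
python3 -m jog '{"travel":[[0,0,-1],[0,0,0]],"dr":[[0,0,0],[0,0,0]],"jaw":[213,213]}'
python3 -c "
from h import *
to(-.7,86,67.5,90)"
```

```text
time: 11.05
eef_pos: [0.6148, 0.0835, 0.0673]
tcp_rot: [0.976, 0.217, -0.001, -0.0]
contact_force: [0.6, -0.4, -0.6]
opening: 0.171
time: 11.22
eef_pos: [0.615, 0.0838, 0.0667]
tcp_rot: [0.976, 0.217, -0.001, -0.0]
contact_force: [-0.3, 0.3, -0.0]
opening: 0.168
t 11.22 tray [-0.9 30.6] z 66.7 head 89.7 tilt [-0.15  0.02] F [-0.3  0.3 -0. ] op 0.168 q6 1.1
move [50.1 23.6  0.8] yaw 0.3
```

```bash
python3 -m jog '{"travel":[[5.5,2.6,0.3],[6.5,3.1,0],[6.5,3.1,0],[6.5,3.1,0],[6.5,3.1,0]],"dr":[[0,0,0.3],[0,0,0],[0,0,0],[0,0,0],[0,0,0]],"jaw":[213,213,213,213,213]}'
python3 -m jog '{"travel":[[6.5,3.1,0],[6.5,3.1,-0.5],[4.5,2,0],[0,0,0]],"dr":[[0,0,0],[0,0,0],[0,0,0],[0,0,0]],"jaw":[213,213,213,213]}'
python3 -c "
from h import *
to(-.7,86,67,90)"
```

```text
time: 11.63
eef_pos: [0.6485, 0.0985, 0.0686]
tcp_rot: [0.976, 0.22, 0.0, 0.0]
contact_force: [-0.4, -0.7, 0.5]
opening: 0.166
time: 11.97
eef_pos: [0.6661, 0.1066, 0.0679]
tcp_rot: [0.976, 0.22, 0.001, 0.0]
contact_force: [-0.5, -0.1, -0.4]
opening: 0.163
t 11.97 tray [ 0.5 86.5] z 67.9 head 90.0 tilt [0.07 0.01] F [-0.5 -0.1 -0.4] op 0.163 q6 1.14
move [-1.   0.8 -0.9] yaw 0.0
```

```bash
python3 -m jog '{"travel":[[0,0,0],[-8,-4,0],[-6,-3,15],[0,0,18],[0,-10,4]],"dr":[[0,0,0],[0,0,0],[0,0,0],[0,0,6.7],[0,0,6.7]],"jaw":[213,213,213,213,213]}'
python3 -m jog '{"travel":[[0,-25,0],[0,-30,0],[0,-30,0],[0,-25,0],[0,-10,0]],"dr":[[0,0,6.7],[0,0,6.7],[0,0,6.7],[0,0,6.7],[0,0,6.7]],"jaw":[213,213,213,213,213]}'
python3 -m jog '{"travel":[[0,0,0],[0,0,0],[0,0,0]],"dr":[[0,0,6.7],[0,0,6.7],[0,0,6.5]],"jaw":[213,213,213]}'
python3 -c "
from h import *
s,e,h=push((87,28),(0,65),gap=8);to(*s,90,h);brass();brass('top')
a=cv2.imread('pics/last_top.png')[140:240,200:320];b=cv2.imread('pics/last_side.png')[195:295,190:310]
cv2.imwrite('pics/c6.png',cv2.resize(np.hstack([a,b]),(800,333),interpolation=2))"
```

```text
time: 12.38
eef_pos: [0.6512, 0.0899, 0.1076]
tcp_rot: [0.942, 0.335, 0.002, 0.0]
contact_force: [1.7, 0.1, 0.0]
opening: 0.164
time: 12.8
eef_pos: [0.65, -0.0343, 0.1049]
tcp_rot: [0.807, 0.591, -0.0, 0.0]
contact_force: [-0.0, 0.1, 0.8]
opening: 0.162
time: 13.05
eef_pos: [0.6499, -0.0317, 0.1047]
tcp_rot: [0.692, 0.722, -0.0, -0.0]
contact_force: [-0.0, -0.3, -0.4]
opening: 0.165
start [116.7  15.4] end [22.4 55.5] head 157.0 world step per 10mm [-0.42  9.99] len 102.5
t 13.05 tray [118.4  12.5] z 104.7 head 157.0 tilt [-0.04  0.01] F [-0.  -0.3 -0.4] op 0.165 q6 -0.25
move [  1.8   2.7 -14.7] yaw -0.1
side px [248.2 219. ] area 57 tray [85.3 28. ]
side px [231.8 248.4] area 189 tray [  2.6 109.7]
top px [246.6 176.2] area 39 tray [ 36.9 108.6]
top px [236.4 178.7] area 49 tray [  1.4 115.8]
top px [227.8 184.9] area 40 tray [-34.6 108.6]
top px [268.9 191.6] area 21 tray [83.8 27.2]
```

View pics/c6.png

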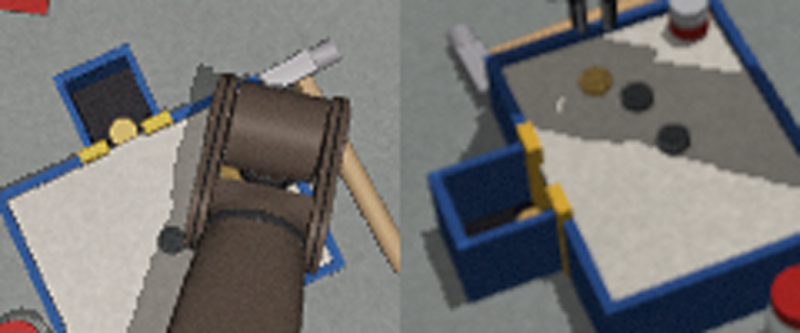

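Top and side views show brass in the pit just behind the gate, and the third brass and both steels are still on the tray. I'll triangulate the pit brass and go down behind the third.

```bash
python3 -c "
from h import *
for z in (.015,.03,.05,.07): print(z,((ray((236.4,178.7),z)-p[:2])@Mt*1e3).round(1),((ray((228.4,259),z,'side')-p[:2])@Mt*1e3).round(1))"
python3 -m jog '{"travel":[[1.8,2.7,-9],[0,0,-12],[0,0,-11],[0,0,-4],[0,0,0]],"dr":[[0,0,0],[0,0,0],[0,0,0],[0,0,0],[0,0,0]],"jaw":[213,213,213,213,213]}'
python3 -c "
from h import *
to(116.7,15.4,67.3,157);to(22.4,55.5,67.3,157)"
```

```text
0.015 [  1.1 125.1] [ 15.9 120.5]
0.03 [  1.2 122.7] [  4.7 123.2]
0.05 [  1.3 119.5] [-10.3 126.7]
0.07 [  1.4 116.2] [-25.3 130.2]
time: 13.57
eef_pos: [0.6516, -0.0278, 0.0666]
tcp_rot: [0.694, 0.72, -0.001, -0.002]
contact_force: [-0.4, -0.4, 0.1]
opening: 0.163
t 13.57 tray [115.6  15.7] z 66.6 head 156.7 tilt [-0.21  0.04] F [-0.4 -0.4  0.1] op 0.163 q6 -0.24
move [ 0.2 -1.1  0.7] yaw 0.3
t 13.57 tray [115.6  15.7] z 66.6 head 156.7 tilt [-0.21  0.04] F [-0.4 -0.4  0.1] op 0.163 q6 -0.24
move [ -4.  101.3   0.7] yaw 0.3
```

```bash
python3 -m jog '{"travel":[[0,4,0.4],[-0.4,8.5,0],[-0.4,8.5,0],[-0.4,8.5,0],[-0.4,8.5,0]],"dr":[[0,0,0],[0,0,0],[0,0,0],[0,0,0],[0,0,0]],"jaw":[213,213,213,213,213]}'
python3 -m jog '{"travel":[[-0.4,8.5,-0.5],[-0.4,8.5,0],[-0.4,8.5,0],[-0.4,8.5,0],[-0.4,8.5,0]],"dr":[[0,0,0],[0,0,0],[0,0,0],[0,0,0],[0,0,0]],"jaw":[213,213,213,213,213]}'
python3 -m jog '{"travel":[[-0.4,8.5,0],[0,4,0],[0,0,0]],"dr":[[0,0,0],[0,0,0],[0,0,0]],"jaw":[213,213,213]}'
python3 -c "
from h import *
to(22.4,55.5,67.3,157);brass()"
```

```text
time: 13.98
eef_pos: [0.6512, 0.0111, 0.0694]
tcp_rot: [0.693, 0.721, 0.0, 0.0]
contact_force: [0.3, -0.9, 0.6]
opening: 0.166
time: 14.4
eef_pos: [0.6492, 0.0532, 0.0689]
tcp_rot: [0.693, 0.721, 0.0, 0.0]
contact_force: [0.6, -0.4, 1.3]
opening: 0.166
time: 14.65
eef_pos: [0.6487, 0.066, 0.0687]
tcp_rot: [0.693, 0.721, 0.0, -0.0]
contact_force: [-0.1, 0.5, -0.0]
opening: 0.167
t 14.65 tray [29.6 53.4] z 68.7 head 156.8 tilt [-0.01  0.02] F [-0.1  0.5 -0. ] op 0.167 q6 -0.09
move [-1.1  7.4 -1.4] yaw 0.2
side px [232.4 249.3] area 196 tray [ -1.3 109.2]
side px [246.6 242.4] area 69 tray [ 5.3 64.2]
```

```bash
python3 -m jog '{"travel":[[0,3.2,-0.5],[0,3.2,0],[0,0,0],[0,-7,0],[0.3,-8,0]],"dr":[[0,0,0],[0,0,0],[0,0,0],[0,0,0],[0,0,0]],"jaw":[213,213,213,213,213]}'
python3 -m jog '{"travel":[[0,-2,14],[0,0,16],[-10,0,4],[-10,0,0],[-10,0,0]],"dr":[[0,0,0],[0,0,-6.7],[0,0,-6.7],[0,0,-6.7],[0,0,-6.7]],"jaw":[213,213,213,213,213]}'
python3 -m jog '{"travel":[[-5,8,0],[0,8,0],[0,8,0],[0,0,0],[0,0,0]],"dr":[[0,0,-6.7],[0,0,-6.7],[0,0,-6.7],[0,0,-6.7],[0,0,-6.7]],"jaw":[213,213,213,213,213]}'
python3 -m jog '{"travel":[[0,0,0],[0,0,0]],"dr":[[0,0,-6.5],[0,0,0]],"jaw":[213,213]}'
python3 -c "
from h import *
to(0,30,67.3,90);brass();brass('top')"
```

```text
time: 15.12
eef_pos: [0.6489, 0.056, 0.0681]
tcp_rot: [0.693, 0.721, -0.0, -0.0]
contact_force: [0.2, 0.1, -0.3]
opening: 0.166
time: 15.53
eef_pos: [0.6198, 0.0535, 0.1044]
tcp_rot: [0.843, 0.537, 0.001, 0.001]
contact_force: [0.6, 0.6, -0.7]
opening: 0.166
time: 15.95
eef_pos: [0.6145, 0.0781, 0.1036]
tcp_rot: [0.962, 0.272, 0.001, 0.0]
contact_force: [-0.1, 0.3, 0.0]
opening: 0.164
time: 16.12
eef_pos: [0.6145, 0.0777, 0.1035]
tcp_rot: [0.976, 0.218, 0.001, 0.0]
contact_force: [1.0, -0.4, 0.3]
opening: 0.164
t 16.12 tray [ 4.4 27.5] z 103.5 head 89.8 tilt [0.07 0.  ] F [ 1.  -0.4  0.3] op 0.164 q6 1.09
move [  0.3   5.  -36.2] yaw 0.2
side px [232.1 248.5] area 186 tray [  1.7 109.1]
side px [246.5 243.6] area 69 tray [ 1.4 66.1]
top px [246.6 176.3] area 41 tray [ 36.8 108.1]
top px [236.6 176.9] area 26 tray [  4.6 120.9]
```

Disc at (1.4, 66); go down at x≈1 and push.

```bash
python3 -m jog '{"travel":[[0.6,4,-10],[0,0,-12],[0,0,-10],[0,0,-3.5],[0,0,0]],"dr":[[0,0,0.2],[0,0,0],[0,0,0],[0,0,0],[0,0,0]],"jaw":[213,213,213,213,213]}'
python3 -c "
from h import *
to(.8,86,67.3,90)"
```

```text
time: 16.63
eef_pos: [0.6139, 0.0823, 0.0655]
tcp_rot: [0.975, 0.222, -0.001, -0.0]
contact_force: [0.4, -0.3, 0.5]
opening: 0.166
t 16.63 tray [-0.  28.9] z 65.5 head 90.2 tilt [-0.16  0.  ] F [ 0.4 -0.3  0.5] op 0.166 q6 1.09
move [51.9 23.7  1.8] yaw -0.2
```

```bash
python3 -m jog '{"travel":[[5.5,2.4,1],[6.5,3,0],[6.5,3,0],[6.5,3,0],[6.5,3,0]],"dr":[[0,0,-0.2],[0,0,0],[0,0,0],[0,0,0],[0,0,0]],"jaw":[213,213,213,213,213]}'
python3 -m jog '{"travel":[[6.5,3,0],[6.5,3,-0.5],[6,2.8,0],[0,0,0]],"dr":[[0,0,0],[0,0,0],[0,0,0],[0,0,0]],"jaw":[213,213,213,213]}'
python3 -c "
from h import *
to(.8,86,67,90)"
```

```text
time: 17.05
eef_pos: [0.6469, 0.0971, 0.0674]
tcp_rot: [0.976, 0.22, -0.0, -0.0]
contact_force: [0.2, -0.6, -0.4]
opening: 0.162
time: 17.38
eef_pos: [0.6666, 0.106, 0.0675]
tcp_rot: [0.976, 0.22, 0.001, 0.0]
contact_force: [0.6, -0.3, 0.6]
opening: 0.165
t 17.38 tray [ 1.2 86.7] z 67.5 head 90.0 tilt [0.09 0.01] F [ 0.6 -0.3  0.6] op 0.165 q6 1.13
move [-0.8  0.1 -0.5] yaw 0.0
```

Back off, lift, and clear the view.

```bash
python3 -m jog '{"travel":[[0,0,0],[-8,-4,0],[-6,-3,15],[0,0,25],[0,-15,25]],"dr":[[0,0,0],[0,0,0],[0,0,0],[0,0,0],[0,0,0]],"jaw":[213,213,213,213,213]}'
python3 -m jog '{"travel":[[-8,-35,10],[-8,-38,0],[-8,-38,0],[-8,-38,0],[-8,-38,0]],"dr":[[0,0,0],[0,0,0],[0,0,0],[0,0,0],[0,0,0]],"jaw":[213,213,213,213,213]}'
python3 -m jog '{"travel":[[-5,-30,0],[0,-15,0],[0,0,0],[0,0,0],[0,0,0]],"dr":[[0,0,0],[0,0,0],[0,0,0],[0,0,0],[0,0,0]],"jaw":[213,213,213,213,213]}'
python3 -c "
from h import *
status();brass();brass('top')
a=cv2.imread('pics/last_top.png')[140:240,200:320];b=cv2.imread('pics/last_side.png')[195:295,190:310]
cv2.imwrite('pics/c7.png',cv2.resize(np.hstack([a,b]),(800,333),interpolation=2))"
```

```text
time: 17.8
eef_pos: [0.6486, 0.0848, 0.1312]
tcp_rot: [0.975, 0.221, -0.002, -0.001]
contact_force: [1.3, -0.1, 1.3]
opening: 0.169
time: 18.22
eef_pos: [0.6096, -0.1051, 0.1424]
tcp_rot: [0.976, 0.22, -0.0, 0.0]
contact_force: [0.8, -0.5, 0.2]
opening: 0.161
time: 18.63
eef_pos: [0.606, -0.1474, 0.1421]
tcp_rot: [0.975, 0.22, -0.0, -0.0]
contact_force: [-0.1, 0.5, -0.1]
opening: 0.162
t 18.63 tray [204.1 -76.8] z 142.1 head 90.0 tilt [-0.02  0.05] F [-0.1  0.5 -0.1] op 0.162 q6 0.73
side px [231.2 249.1] area 198 tray [  0.7 112.2]
top px [235.7 177.1] area 73 tray [  1.6 121.7]
top px [246.6 176.2] area 39 tray [ 36.9 108.6]
top px [227.8 184.9] area 40 tray [-34.6 108.6]
```

View pics/c7.png

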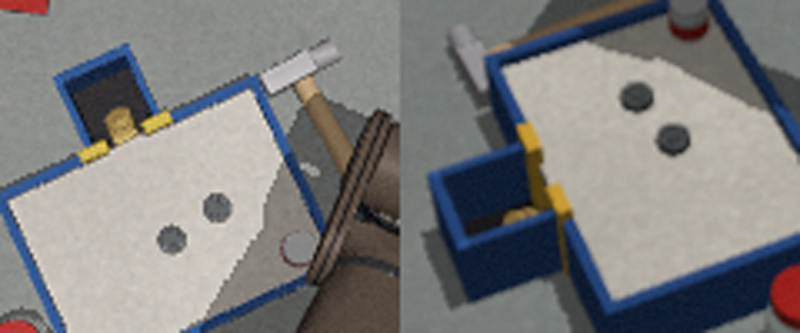

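All brass is behind the gate and both steels are flat on the floor. One enlarged look at the pile in the pit.

```bash
python3 -c "
from h import *
a=cv2.imread('pics/last_top.png')[150:200,212:262];b=cv2.imread('pics/last_side.png')[235:285,200:250]
cv2.imwrite('pics/c8.png',cv2.resize(np.hstack([a,b]),(800,400),interpolation=2))"
```

```text
(no output)
```

View pics/c8.png

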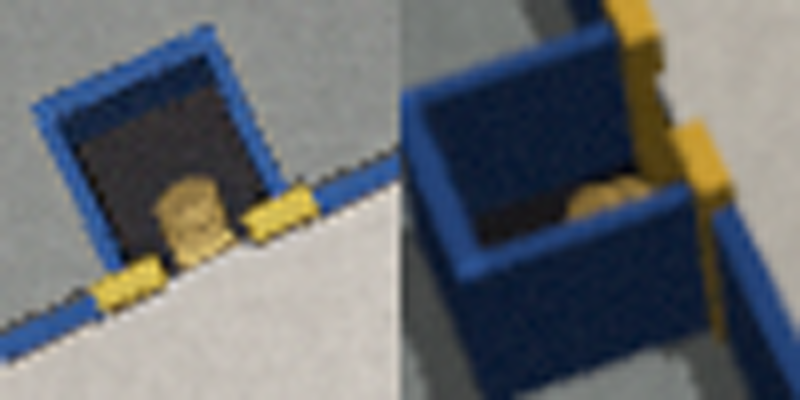

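```bash
python3 -c "
from h import *
status();print(sign_off())"
```

```text
t 18.73 tray [203.7 -76.4] z 142.1 head 90.1 tilt [-0.02  0.03] F [-0.5 -0.1 -0. ] op 0.165 q6 0.73
the job is handed in; nothing more can be done
None
```

I swept all three brass conchos through the gate, one at a time, and handed the job in at 18.7 s of the 72 s. I did it with the jaws held about 14 mm apart, cradling each disc. Each took one slanted push to in front of the gate and then a straight push along the tray's +y.

**Last checks:** The final top and side pictures show no brass on the tray floor, and a low pile of brass in the slot just behind the gate. Both steel conchos lie flat on the tray, and the tin, jar and hammer look unmoved. I did not look at the lasts or the brush again, but the arm did not go near them at low height. The arm was clear, with about 0 N on the tool.

**Caveats:**
- **Brass heights:** The conchos lie stacked and partly hidden under the floor's overhang. Only the second one's height was estimated from the two views: its top is roughly 33 mm above the table, well below the 53 mm limit. The other two I judged by eye.
- **Camera disagreement:** The two cameras differed by about 3 mm along the tray's x. I worked with the middle value, and the gate clearance was enough.
- **Floor contact:** The fingertips pressed lightly on the tray floor once, at about 5 N.

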